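Arm the float instrument with its key

TASK

Take the wing key out of its grey holder and put its blade end into the steel collar of the tilted key lock on the red instrument housing, pressing and turning until the blade drops fully into the slot. Then turn the key clockwise until the lock's pointer reaches the second mark at the end of its travel, and leave the key fully home in the lock. Leave the carton, the adapter and the battery where they are.

Things in the scene. Friction and masses are not known exactly. Their poses are not given: they have to be found in the camera images.
- key: Loose wing key, 84 mm long, 0.08-0.17 kg. Origin: middle of the blade's end; z along the key to its handle. Steel blade z 0-10 mm, 16 mm wide along x, 5 thick along y; round head dia 24, z 10-30 (bevelled to 18 at the lower edge); flange dia 34, z 30-34; neck dia 16 to z 44; then the handle. Same after half a turn about z. Starts upright in the holder, handle up, flange on the holder's top.
- key_handle (a point): Middle of the key's black plastic wing handle, 64 mm from the blade's end; axes as the key's. The handle is a flat wing 46 mm along x (parallel to the blade's width), 12 mm thick along y (pinch it across this) and 40 mm high along z, clear on all sides.
- holder: Fixed grey plastic block 70 x 70 mm, 40 mm high, origin at the centre of its underside, with an upright hole of diameter 30 mm through its middle in which the key stands with about 3 mm of radial play. The key lifts straight out (30 mm). The holder stands on the bench to the left or to the right of the housing.
- housing: Fixed red instrument housing, a cylinder of diameter 140 mm and length 280 mm lying along its y axis in a plywood cradle (160 x 240 mm base); origin on the bench below its middle; the cylinder's axis is 95 mm above the bench, its top 165 mm. It cannot move.
- lock: Key lock on the housing, on a black boss dia 72 mm. Origin: centre of the slot's floor, where the key's origin lies when fully home (its flange then 1.5 mm above the collar's rim). z: out along the lock's axis, 0.55 rad (31.5 deg) from vertical, leaning to the robot's side; x: up the slope, away from the robot; y: along the housing. These axes are fixed, they do not turn with the key.
- lock_rim (a point): Centre of the rim of the lock's fixed steel collar, at lock z 28.5 mm; axes as the lock's. Outer diameter 40 mm, bore 27 mm: it centres the key's head (dia 24) with 1.5 mm of radial play. The blade enters it at any turn.
- lock_face (a point): Centre of the flat face of the lock's brass core, inside the collar at lock z 10 mm; axes as the lock's. A straight slot crosses the face, 7.5 mm wide, 10 mm deep, open from wall to wall. A blade out of line with it rests on the face (key origin here); in line, give or take 0.14 rad, it drops 10 mm. A press of 5 to 10 N finds the slot and hardly turns the core.
- dial (a joint): Angle (rad) of the aluminium dial, dia 55 mm, with black pointer, at the collar's foot. Grows clockwise seen from outside; 0 off, 1.05 on (white marks), stops at both; starts 0-0.15. Pointer: 2.1 rad anticlockwise of lock x at 0. The core has lost motion: its slot lies up to 0.3 rad either side of the pointer's line (not in the reading), then takes the dial along (about 0.15 N m; core alone 0.08).
- carton: Bystander: loose open cardboard carton 130 x 100 x 45 mm with a raised flap to 90 mm at its +x side, origin at the centre of its underside; it stands on the other side of the housing from the holder.
- adapter: Bystander: loose black power adapter 50 x 120 mm, 30 mm high, lying between robot and housing; origin at the centre of its underside.
- battery: Bystander: loose upright green battery pack 40 x 50 mm, 118 mm high, standing to the left of the housing; origin at the centre of its underside.

How it is judged:
On the way:
1. the key's blade has dropped fully into the slot (key within 4 mm of home, on the lock's axis) with the dial not yet turned on (z of key in the frame of lock below 0.004 m and distance between key and lock below 0.006 m and angle between the z axis of key and the z axis of lock, either way round below 0.2 rad and value of joint dial below 0.7 rad), for 0.1 s.
At the end, for the whole second after the job is handed in: The dial is turned on (above 0.9 of its 1.05 rad), and the key rests in the lock fully home: its origin within 4 mm of home along the axis and 6 mm in all, its axis within 0.2 rad of the lock's, at rest and released (value of joint dial above 0.9 rad and z of key in the frame of lock below 0.004 m and distance between key and lock below 0.006 m and angle between the z axis of key and the z axis of lock, either way round below 0.2 rad and linear speed of key below 0.02 m/s); the robot touches nothing.
It fails at once if the carton, adapter or battery is shifted by more than 30 mm (distance of any of carton, adapter, battery from where it was at the start of the episode above 0.03 m).
It also fails if it takes over 61 s, if anything falls off the work surface, if the arm or the gripper's body presses on something with over 40 N, if the wrist force passes 120 N, or if a joint passes its speed limit or range.

ROBOT

A 6-joint arm with a two-finger parallel gripper is mounted at the origin on the work surface. World frame = base frame: x ahead of the robot, y to its left, z up, the work surface at z = 0. Lengths are in m, angles in rad, forces in N, time in s.
With the tool pointing down it reaches from about 0.325 to 0.925 m from the base axis. Payload 3.1 kg.
Tool frame: the origin (TCP) lies midway between the tips of the shut fingers; the grasp point (between the pads) lies bot.tcp_to_grasp behind it (bot.tcp_to_grasp is the distance from the TCP to the grasp point, in m); z points along the fingers, y is the direction in which the jaws open and shut (so a half turn about z gives the same grasp; the last joint's range is limited). The gripper opens to 85 mm and grips with 20 to 120 N. Pads are 22 mm wide; open, the fingers measure 114 mm over their backs; the gripper's body (76 mm by 85 mm) begins 54 mm behind the grasp point. The pads swing forward as they close: fully open they stand 13 mm farther back than shut.
Start: joints at [1.059, 0.217, 1.613, -0, 1.311, -0.112], TCP at [0.243, 0.576, 0.231] pointing down, gripper open.
Joint ranges: [-2.75, 2.75], [-0.78, 2.1], [0.31, 2.55], [-1.13, 4.27], [0.13, 2.63], [-2.58, 2.58]. Speed limits (rad/s): [2.79, 2.79, 3.14, 3.14, 3.14, 3.14].

INTERFACE

Orientations are given as a 3x3 rotation matrix whose columns are the frame's x, y, z axes.
In Python, from workcell import bot gives the robot as it stands.
- The arm moves only by the shell command python3 -m inch 'ROWS' [FORCE]. ROWS is JSON, a list of rows, each a list of 3 entries, a list of its own where there are three numbers: the turn, a rotation vector about the tool's x, y, z in degrees, then the shift along the tool's x, y, z in cm, then the finger opening in cm, from 0 to 8.54. In form: [[[wx, wy, wz], [tx, ty, tz], gripper], ...]. A call has 1 to 10 rows; each row shifts and turns the commanded pose from where the row before left it, along the tool's axes as they then stand; what a row does not reach is not made up. A row lasts 1/10 s, in which the tool goes at most 50 mm and 8.59 degrees, less where a joint would pass 70% of its speed; a pose out of reach is approached as far as the arm can. A call is refused whole if a number of a shift passes 5 or a number of a turn 8.59, either way. A call with a gripper value outside its range is refused whole. The fingers move at their own pace and stop on an object; FORCE is the grip in N (left out, the last holds). Time passes only in rows, so rows that do not move let the fingers close. It gives the time, the measured TCP pose, the force and the opening at its end, in the units of the state.
- bot.observe(): the state, without advancing time (a new reading comes with each control period).
- bot.capture(name): name is "scene" or "top" or "wrist"; returns the picture (384x512x3 uint8, red, green, blue); there is no depth.
- bot.camera_model(name): a dict with "K" (3x3 intrinsics, pixels), "rvec" (rotation vector, rad) and "tvec" (3), from world to camera coordinates, as OpenCV has them. Camera axes: x right, y down, z forward; pixel columns grow to the right and rows downward; lengths in m; the calibration is good to about 2 mm. A picture is of the moment at which its call begins: read the wrist's pose just before it. camera_model takes no time and is no camera call; for the wrist camera it gives the pose at the moment of the call.
- bot.sign_off(): hands the job in, once; it reports no verdict.
Trained networks look in the newest picture that a camera, given by its name, has taken for a name from the list of things; names that differ only in an ending like _2 or _b are one class to them, and where a whole thing is asked for, a point or a joint stands for the part that bears it (a point fixed in the world has none). Each returns a list of dicts, best first, with "confidence" (0 to 1); they miss things now and then, are a little off and sometimes report something else, mostly with a low value. They report only what shows in the picture. A call takes as long as a camera call.
- bot.masks_of(name, camera): "region" (384x512 bool, what is visible of it) and "uv" ([column, row] in pixels, amid what is visible of it).
The state is a dict: "time_s": time; "q": joint angles; "joint_velocities": joint speeds; "joint_efforts": joint torques, N m; "tool_pos": TCP position; "orientation": TCP orientation; "wrist_force": force on the tool from outside, world axes, zero at the start; "moment": the same for the moment, N m; "opening": finger opening in m.
Only numpy, scipy, OpenCV 4.12 (cv2) and the standard library are available. Lean on these libraries where they do the work, as an engineer would, in place of code of your own. Each camera call takes 0.05 s, during which the arm holds its last target.

## Working session

There is one attempt and no reset: what is moved stays moved. The work goes in short steps, Python scripts to look and compute and a shell command to move; the robot and the scene stay as the last step left them, time stands still between calls to the robot, and variables do not carry over. Pictures are saved under pics/ and viewed, and the job is handed in when it is done.

```bash
ls; mkdir -p pics; python3 - <<'E'
from workcell import bot
import cv2,numpy as np
s=bot.observe()
for k,v in s.items(): print(k,np.round(v,3).tolist())
print(bot.tcp_to_grasp)
for n in ["scene","top","wrist"]:
    im=bot.capture(n); cv2.imwrite(f"pics/{n}0.png",im[:,:,::-1])
    m=bot.camera_model(n); print(n,np.round(m["K"],1).tolist(),np.round(m["rvec"],3),np.round(m["tvec"],3))
    for t in ["key","holder","housing","lock","dial","carton","adapter","battery"]:
        if n=="wrist": continue
        r=bot.masks_of(t,n)
        print(t,[(round(float(d["confidence"]),2),np.round(d["uv"]).tolist(),int(d["region"].sum())) for d in r[:2]])
print(bot.observe()["time_s"])
E
```

```text
pics
time_s 0.0
q [1.059, 0.218, 1.615, 0.0, 1.311, -0.112]
joint_velocities [-0.001, -0.0, 0.0, -0.001, 0.001, 0.0]
joint_efforts [0.0, -39.684, -30.386, -0.0, 0.01, 0.0]
tool_pos [0.243, 0.575, 0.23]
orientation [[-0.921, 0.389, -0.001], [0.389, 0.921, -0.002], [0.0, -0.002, -1.0]]
wrist_force [-0.22, 0.076, 0.508]
moment [0.007, -0.053, 0.017]
opening 0.085
0.0187
scene [[376.8, 0.0, 258.4], [0.0, 376.8, 191.7], [0.0, 0.0, 1.0]] [ 1.771  1.919 -0.679] [ 0.061 -0.33   1.276]
key [(0.58, [406.0, 201.0], 263)]
holder [(0.67, [396.0, 215.0], 818)]
housing [(0.6, [286.0, 251.0], 11172)]
lock [(0.56, [284.0, 214.0], 730)]
dial [(0.71, [289.0, 216.0], 115)]
carton [(0.85, [133.0, 185.0], 2109)]
adapter [(0.62, [287.0, 213.0], 743), (0.58, [286.0, 182.0], 766)]
battery [(0.97, [383.0, 259.0], 977)]
top [[426.9, 0.0, 256.6], [0.0, 426.9, 195.2], [0.0, 0.0, 1.0]] [ 2.182 -2.213  0.109] [-0.015  0.516  1.223]
key [(0.52, [128.0, 210.0], 176)]
holder [(0.84, [136.0, 214.0], 506)]
housing [(0.71, [231.0, 153.0], 5775)]
lock [(0.57, [231.0, 158.0], 583)]
dial [(0.67, [228.0, 157.0], 161)]
carton [(0.92, [374.0, 222.0], 2061), (0.32, [231.0, 152.0], 151)]
adapter [(0.89, [232.0, 234.0], 570)]
battery [(0.57, [153.0, 156.0], 389)]
wrist [[318.2, 0.0, 253.3], [0.0, 318.2, 190.1], [0.0, 0.0, 1.0]] [-2.408 -1.599 -0.233] [-0.625 -0.039  0.379]
0.95
```

```bash
python3 - <<'E'
import cv2
a=cv2.imread("pics/scene0.png");b=cv2.imread("pics/top0.png");w=cv2.imread("pics/wrist0.png")
cv2.imwrite("pics/s1.png",cv2.resize(a[130:330,100:450],None,fx=2.2,fy=2.2,interpolation=cv2.INTER_CUBIC))
cv2.imwrite("pics/t1.png",cv2.resize(b[90:290,90:440],None,fx=2.2,fy=2.2,interpolation=cv2.INTER_CUBIC))
E
```

```text
(no output)
```

View pics/s1.png

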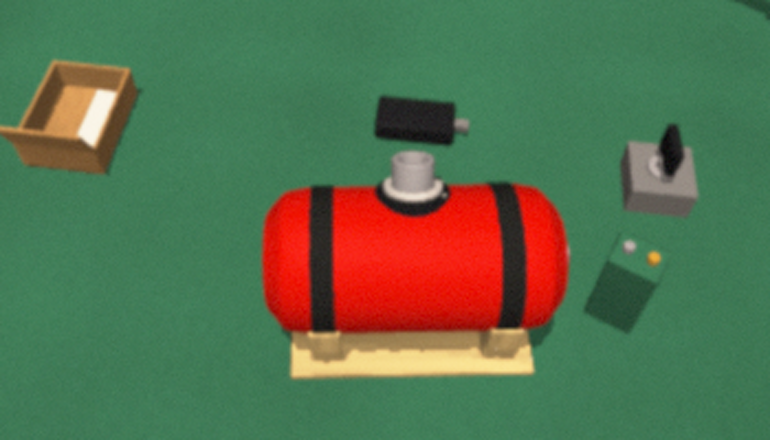

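View pics/t1.png

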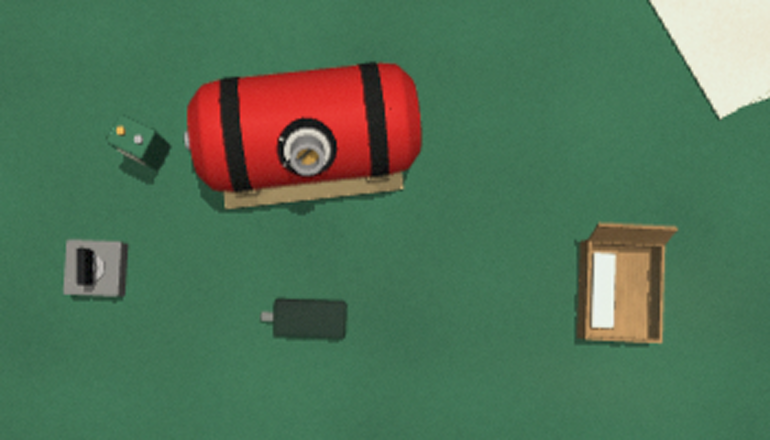

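View pics/wrist0.png

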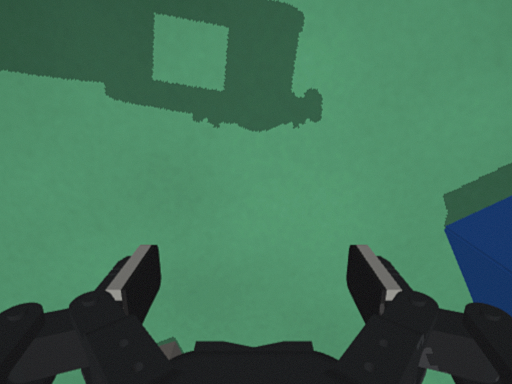

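```bash
cat > h.py <<'E'
import cv2,numpy as np
from scipy.optimize import least_squares
from workcell import bot
def proj(m,P):
    return cv2.projectPoints(np.asarray(P,float).reshape(-1,3),m["rvec"],m["tvec"],m["K"],None)[0].reshape(-1,2)
def ray(m,uv):
    R=cv2.Rodrigues(np.array(m["rvec"]))[0];t=np.array(m["tvec"]);d=R.T@np.linalg.inv(m["K"])@np.array([uv[0],uv[1],1.]);return -R.T@t,d/np.linalg.norm(d)
def atz(m,uv,z):
    c,d=ray(m,uv);return c+d*(z-c[2])/d[2]
def tri(l):
    A=np.zeros((3,3));b=np.zeros(3)
    for m,uv in l:
        c,d=ray(m,uv);P=np.eye(3)-np.outer(d,d);A+=P;b+=P@c
    X=np.linalg.solve(A,b);return X,[np.round(proj(m,X)[0]-uv,1).tolist() for m,uv in l]
E
python3 - <<'E'
from h import *
T=bot.camera_model("top");S=bot.camera_model("scene")
ct=lambda x,y:(x/2.2+90-.3,y/2.2+90-.3); cs=lambda x,y:(x/2.2+100-.3,y/2.2+130-.3)
print("rim",tri([(T,ct(308,149)),(S,cs(412,159))]))
print("keytop",tri([(T,ct(85,267)),(S,cs(671,128))]))
for p in [(66,239),(126,241),(122,297),(64,295)]: print("holder",atz(T,ct(*p),.04))
for p in [(623,143),(694,145),(692,190),(627,185)]: print("holderS",atz(S,cs(*p),.04))
for p in [(77,249),(94,249),(94,285),(77,285)]: print("handle",atz(T,ct(*p),.09))
for p in [(225,209),(403,188)]: print("base",atz(T,ct(*p),.0))
print("adapter",[atz(T,ct(*p),.03) for p in [(274,298),(347,300),(346,340),(273,337)]])
print("batt",[atz(T,ct(*p),.118) for p in [(120,117),(158,130),(145,157),(108,140)]])
E
```

```text
rim (array([0.59930179, 0.04814723, 0.19401141]), [[0.1, -0.0], [0.1, 0.0]])
keytop (array([0.47151431, 0.322984  , 0.10733079]), [[0.2, 0.0], [0.2, 0.0]])
holder [0.51063902 0.3663169  0.04      ]
holder [0.50703228 0.28952055 0.04      ]
holder [0.43502014 0.29438208 0.04      ]
holder [0.43868276 0.3682921  0.04      ]
holderS [0.44133442 0.29237429 0.04      ]
holderS [0.43807289 0.37294062 0.04      ]
holderS [0.50200187 0.35987871 0.04      ]
holderS [0.50070536 0.289652   0.04      ]
handle [0.49464404 0.33817642 0.09      ]
handle [0.49436119 0.31734174 0.09      ]
handle [0.44994712 0.3170845  0.09      ]
handle [0.45025025 0.33786232 0.09      ]
base [0.5508606  0.16704881 0.        ]
base [ 0.57632779 -0.07219806  0.        ]
adapter [array([0.43085856, 0.10033494, 0.03      ]), array([0.42684013, 0.00546693, 0.03      ]), array([0.375042 , 0.0074629, 0.03     ]), array([0.38043529, 0.10202572, 0.03      ])]
batt [array([0.65343453, 0.27948533, 0.118     ]), array([0.63695318, 0.2334158 , 0.118     ]), array([0.60393584, 0.24910244, 0.118     ]), array([0.62527794, 0.29387428, 0.118     ])]
```

```bash
python3 - <<'E'
import cv2
a=cv2.imread("pics/scene0.png");b=cv2.imread("pics/top0.png")
r=lambda i:cv2.resize(i,None,fx=8,fy=8,interpolation=cv2.INTER_CUBIC)
A=r(a[180:230,260:310]);B=r(b[135:185,205:255]);C=r(b[190:240,110:160]);D=r(a[180:230,375:425])
cv2.imwrite("pics/z1.png",cv2.hconcat([A,B]));cv2.imwrite("pics/z2.png",cv2.hconcat([C,D]))
E
```

```text
(no output)
```

View pics/z1.png

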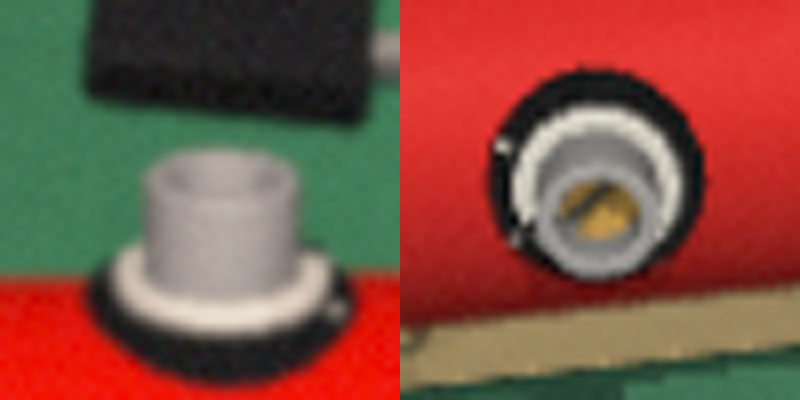

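View pics/z2.png

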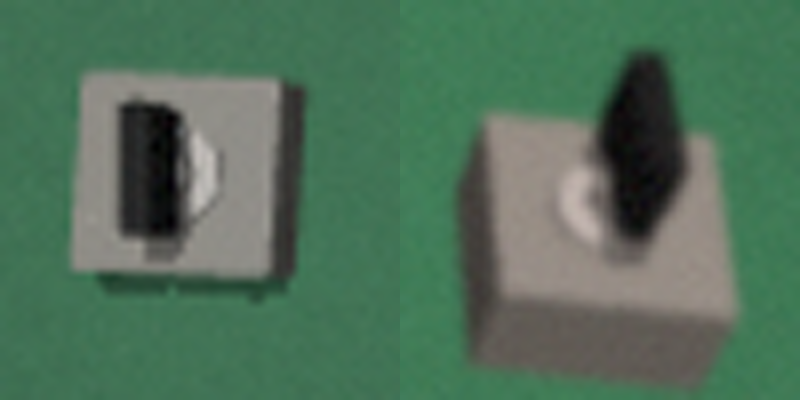

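```bash
python3 - <<'E'
from h import *
s=bot.observe();W=bot.camera_model("wrist");R=cv2.Rodrigues(np.array(W["rvec"]))[0]
c=-R.T@W["tvec"];O=np.array(s["orientation"])
print("cam in tool",np.round(O.T@(c-s["tool_pos"]),4),"axes in tool\n",np.round(O.T@R.T,3))
for n in("top","scene"):
    m=bot.camera_model(n);c,d=ray(m,(256,192));print(n,c,d)
E
```

```text
cam in tool [ 0.0717  0.0005 -0.1429] axes in tool
 [[ 0.001 -0.958 -0.286]
 [ 1.     0.002 -0.   ]
 [ 0.001 -0.286  0.958]]
top [0.42687145 0.01156858 1.2572274 ] [ 0.07924425 -0.02609831 -0.99651354]
scene [1.05259797 0.03421868 0.79413228] [-0.61834869 -0.06531185 -0.78318533]
```

```bash
python3 -m inch '[[[0,0,-2.5],[-3.3,-1.5,0.3],8.54],[[0,0,-2.5],[-3.4,-1.3,0.3],8.54],[[0,0,-2.5],[-3.4,-1.2,0.3],8.54],[[0,0,-2.5],[-3.5,-1.0,0.3],8.54],[[0,0,-2.5],[-3.5,-0.9,0.3],8.54],[[0,0,-2.5],[-3.5,-0.7,0.3],8.54],[[0,0,-2.5],[-3.5,-0.5,0.3],8.54],[[0,0,-2.5],[-3.5,-0.4,0.3],8.54],[[0,0,-2.9],[-3,-0.2,0.3],8.54],[[0,0,0],[0,0,0],8.54]]'; cat > cap.py <<'E'
import sys
from h import *
n,f=sys.argv[1:3]
s=bot.observe();m=bot.camera_model(n);im=bot.capture(n)
cv2.imwrite(f"pics/{f}.png",im[:,:,::-1])
np.savez(f"pics/{f}.npz",K=m["K"],rvec=m["rvec"],tvec=m["tvec"],pos=s["tool_pos"],O=s["orientation"])
print(s["time_s"],np.round(s["tool_pos"],4),np.round(s["orientation"],3).tolist(),np.round(s["q"],3))
E
python3 cap.py wrist w1
```

```text
time_s: 1.95
tool_pos: [0.5221, 0.4323, 0.2036]
orientation: [[-1.0, 0.003, 0.001], [0.003, 1.0, -0.001], [-0.001, -0.001, -1.0]]
wrist_force: [-0.3, 1.0, -0.5]
opening: 0.0853
1.95 [0.5221 0.4323 0.2036] [[-1.0, 0.003, 0.001], [0.003, 1.0, -0.001], [-0.001, -0.001, -1.0]] [ 5.890e-01  3.480e-01  1.503e+00 -1.000e-03  1.289e+00 -9.780e-01]
```

View pics/w1.png

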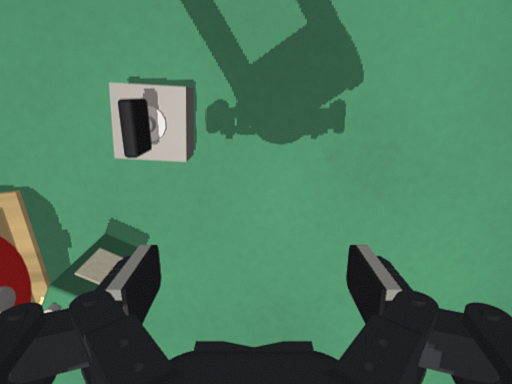

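```bash
python3 -m inch '[[[0,0,0],[1.7,-3.4,0],8.54],[[0,0,0],[1.7,-3.5,0],8.54],[[0,0,0],[1.6,-3.4,0],8.54],[[0,0,0],[0,0,0],8.54],[[0,0,0],[0,0,0],8.54]]'; python3 cap.py wrist w2
```

```text
time_s: 2.5
tool_pos: [0.4674, 0.331, 0.2046]
orientation: [[-1.0, 0.0, 0.0], [0.0, 1.0, 0.001], [-0.0, 0.001, -1.0]]
wrist_force: [-0.0, -0.5, 0.4]
opening: 0.0853
2.5 [0.4674 0.331  0.2046] [[-1.0, 0.0, 0.0], [0.0, 1.0, 0.001], [-0.0, 0.001, -1.0]] [ 4.930e-01  1.310e-01  1.765e+00  1.000e-03  1.246e+00 -1.077e+00]
```

View pics/w2.png

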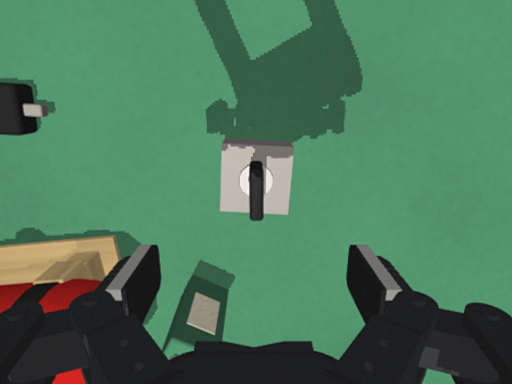

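```bash
python3 - <<'E'
from h import *
im=cv2.imread("pics/w2.png");cv2.imwrite("pics/w2z.png",cv2.resize(im[130:230,205:305],None,fx=6,fy=6,interpolation=cv2.INTER_CUBIC))
d=np.load("pics/w2.npz");m=dict(d)
for z,pts in [(.04,[(222,142),(293,145),(288,214),(221,211)]),(.094,[(251,162),(263,162),(263,219),(251,219)])]:
    for p in pts: print(z,np.round(atz(m,p,z),4))
E
```

```text
0.04 [0.439 0.301 0.04 ]
0.04 [0.4418 0.3696 0.04  ]
0.04 [0.5131 0.367  0.04  ]
0.04 [0.5099 0.298  0.04  ]
0.094 [0.4476 0.3293 0.094 ]
0.094 [0.4475 0.339  0.094 ]
0.094 [0.4971 0.3395 0.094 ]
0.094 [0.4971 0.3292 0.094 ]
```

View pics/w2z.png

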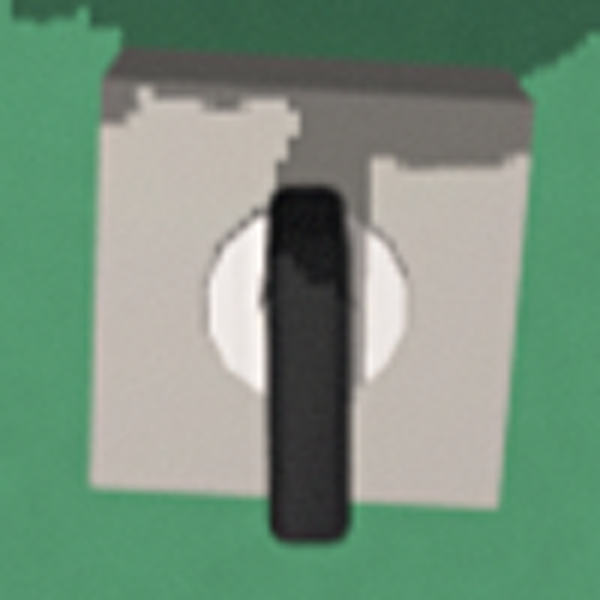

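```bash
python3 -m inch '[[[0,0,0],[-0.6,-3.4,-2],8.54],[[0,0,0],[-0.8,-3.6,-2],8.54],[[0,0,0],[-0.8,-3.6,-1.5],8.54],[[0,0,0],[-0.8,-3.6,-1],8.54],[[0,0,0],[-0.8,-3.7,-1],8.54],[[0,0,0],[-0.8,-3.7,-1],8.54],[[0,0,0],[-0.8,-3.7,0],8.54],[[0,0,0],[-0.8,-3.7,0],8.54],[[0,0,-6],[0,0,0],8.54],[[0,-7.9,0],[0,0,0],8.54]]';python3 -m inch '[[[0,-7.9,0],[0,0,0],8.54],[[0,-7.9,0],[0,0,0],8.54],[[0,-7.8,0],[0,0,0],8.54],[[0,0,0],[0,0,0],8.54],[[0,0,0],[0,0,0],8.54]]'; python3 cap.py wrist w3
```

```text
time_s: 3.55
tool_pos: [0.5344, 0.0404, 0.2892]
orientation: [[-0.985, -0.105, 0.14], [-0.104, 0.994, 0.015], [-0.14, 0.0, -0.99]]
wrist_force: [-0.7, 0.4, 0.1]
opening: 0.0853
time_s: 4.05
tool_pos: [0.5308, 0.0414, 0.2901]
orientation: [[-0.848, -0.105, 0.519], [-0.089, 0.994, 0.055], [-0.522, 0.0, -0.853]]
wrist_force: [0.2, -0.0, 0.6]
opening: 0.0854
4.05 [0.5308 0.0414 0.2901] [[-0.848, -0.105, 0.519], [-0.089, 0.994, 0.055], [-0.522, 0.0, -0.853]] [-0.122 -0.381  2.143  0.158  0.848 -1.871]
```

View pics/w3.png

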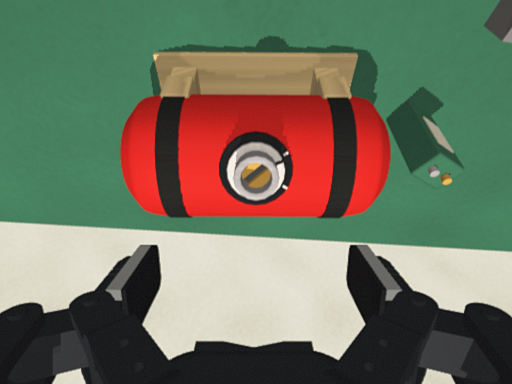

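```bash
python3 - <<'E'
from h import *
im=cv2.imread("pics/w3.png");cv2.imwrite("pics/w3z.png",cv2.resize(im[125:211,212:298],None,fx=7,fy=7,interpolation=cv2.INTER_CUBIC))
E
```

```text
(no output)
```

View pics/w3z.png

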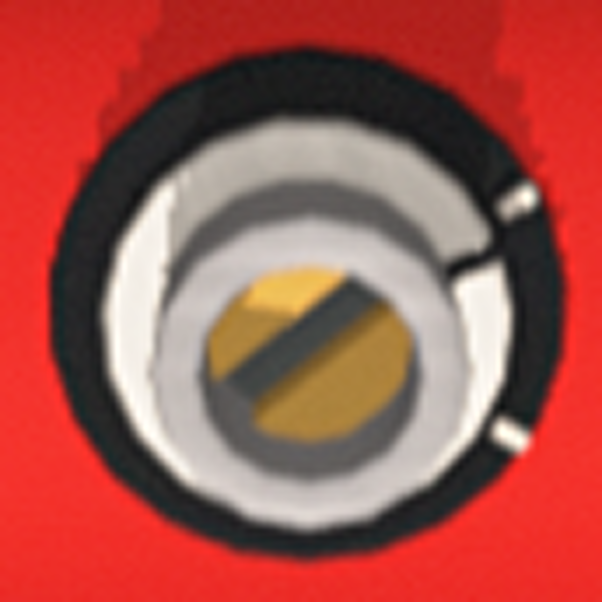

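```bash
cat > fit.py <<'E'
from h import *
W=dict(np.load("pics/w3.npz"));T=bot.camera_model("top");S=bot.camera_model("scene")
zw=lambda x,y:(212+(x+.5)/7-.5,125+(y+.5)/7-.5)
zt=lambda x,y:(205+(x-400+.5)/8-.5,135+(y+.5)/8-.5)
zs=lambda x,y:(260+(x+.5)/8-.5,180+(y+.5)/8-.5)
# cam, dia, z, L,R,T,B (scalar pixel or None)
def ob(z,x=(None,None),y=(None,None)):
    f=lambda v,i:None if v is None else (z(v,0)[0] if i==0 else z(0,v)[1])
    return [f(x[0],0),f(x[1],0),f(y[0],1),f(y[1],1)]
obs=[(W,.040,.0285,ob(zw,(155,470),(215,530))),(W,.027,.0285,ob(zw,(198,422),(267,480))),(W,.027,.010,ob(zw,(207,412),(None,441))),
(T,.040,.0285,ob(zt,(538,665),(163,280))),(S,.040,.0285,ob(zs,(145,300),(147,None)))]
def axes(yaw,t):
    h=np.array([np.cos(yaw),np.sin(yaw),0]);z=-np.sin(t)*h+np.cos(t)*np.array([0,0,1]);x=np.cos(t)*h+np.sin(t)*np.array([0,0,1])
    return np.column_stack([x,np.cross(z,x),z])
a=np.linspace(0,2*np.pi,181)
def res(p,o=obs):
    A=axes(p[3],p[4]);r=[]
    for m,d,z,e in o:
        P=p[:3]+(A@np.array([d/2*np.cos(a),d/2*np.sin(a),0*a+z])).T
        q=proj(m,P);b=[q[:,0].min(),q[:,0].max(),q[:,1].min(),q[:,1].max()]
        r+=[x-y for x,y in zip(b,e) if y is not None]
    return np.array(r)
if __name__=="__main__":
    def go(o,lab,fx):
        p0=np.array([.6,.05,.17,.105,.55])
        f=(lambda q:res(np.r_[q,.105,.55],o)) if fx else (lambda q:np.r_[res(q,o),(q[3]-.105)/.02,(q[4]-.55)/.02])
        s=least_squares(f,p0[:3] if fx else p0)
        p=np.r_[s.x,.105,.55] if fx else s.x
        A=axes(p[3],p[4]);print(lab,np.round(p,4),"rim",np.round(p[:3]+A[:,2]*.0285,4),np.round(s.fun,1).tolist());return p
    go(obs,"all",1);go(obs[:3],"wrist",1);go(obs[3:],"fixed",1);go(obs,"free",0)
E
python3 fit.py
```

```text
all [0.6049 0.0515 0.1606 0.105  0.55  ] rim [0.5901 0.0499 0.1849] [-1.3, 0.6, -0.3, 0.1, 0.2, -0.2, -0.1, 0.1, -0.3, 0.1, -0.2, -0.5, -0.5, -0.7, -0.7, 0.4, 0.8, -0.3]
wrist [0.6081 0.052  0.1576 0.105  0.55  ] rim [0.5932 0.0504 0.1819] [-0.8, 0.4, 0.1, -0.1, 0.6, -0.3, 0.2, -0.0, 0.1, 0.0, -0.3]
fixed [0.6036 0.0504 0.1575 0.105  0.55  ] rim [0.5888 0.0488 0.1818] [0.0, -0.0, 0.0, -0.0, -0.2, 0.2, 0.0]
free [0.605  0.0515 0.1606 0.1056 0.5516] rim [0.5901 0.0499 0.1849] [-1.3, 0.6, -0.4, 0.1, 0.2, -0.2, -0.1, 0.1, -0.3, 0.1, -0.2, -0.5, -0.5, -0.7, -0.7, 0.4, 0.8, -0.3, 0.0, 0.1]
```

```bash
python3 - <<'E'
from fit import *
for p in ([.605,.0515,.1606,.105,.55],[.6081,.052,.1576,.105,.55]):
    p=np.array(p);A=axes(p[3],p[4])
    def onpl(x,y,z):
        c,d=ray(W,zw(x,y));n=A[:,2];X=c+d*((p[:3]+n*z-c)@n)/(d@n);return A.T@(X-p[:3])
    for n,a1,b1 in (("up",(215,375),(350,275)),("lo",(255,405),(385,308))):
        u,v=onpl(*a1,.01),onpl(*b1,.01);d=v-u;print(n,np.round(1000*u,1),np.round(1000*v,1),np.arctan2(d[1],d[0]))
    # boss marks/pointer at foot z~? 
    for z in(-.005,0.):
        for nm,q in(("off",(518,200)),("on",(512,437)),("ptr",(470,262)),("ptr_in",(450,270)),("ptr_out",(490,252))):
            X=onpl(*q,z);print(z,nm,np.round(1000*X,1),round(float(np.arctan2(X[1],X[0])),3))
E
```

```text
up [  4.7 -12.2  10. ] [-8.6  5.3 10. ] 2.22082831141307
lo [ 8.7 -7.  10. ] [-4.3  9.8 10. ] 2.2280942869822216
-0.005 off [-15.8  28.2  -5. ] 2.081
-0.005 on [17.4 28.3 -5. ] 1.021
-0.005 ptr [-7.3 21.9 -5. ] 1.892
-0.005 ptr_in [-6.2 19.2 -5. ] 1.882
-0.005 ptr_out [-8.7 24.6 -5. ] 1.91
0.0 off [-16.6  27.7   0. ] 2.113
0.0 on [15.9 27.8  0. ] 1.051
0.0 ptr [-8.3 21.5  0. ] 1.94
0.0 ptr_in [-7.2 18.9  0. ] 1.937
0.0 ptr_out [-9.7 24.1 -0. ] 1.952
up [  4.7 -12.6  10. ] [-8.9  5.2 10. ] 2.2208283114130727
lo [ 8.8 -7.3 10. ] [-4.4  9.8 10. ] 2.2280942869822224
-0.005 off [-16.1  28.4  -5. ] 2.087
-0.005 on [17.4 28.6 -5. ] 1.023
-0.005 ptr [-7.6 22.1 -5. ] 1.9
-0.005 ptr_in [-6.4 19.4 -5. ] 1.891
-0.005 ptr_out [-8.9 24.8 -5. ] 1.917
0.0 off [-17.   27.9   0. ] 2.118
0.0 on [16.  28.1  0. ] 1.052
0.0 ptr [-8.6 21.7 -0. ] 1.947
0.0 ptr_in [-7.5 19.   0. ] 1.945
0.0 ptr_out [-9.9 24.4  0. ] 1.958
```

```bash
python3 -m inch '[[[0,7.9,0],[0,0,0],8.54],[[0,7.9,0],[0,0,0],8.54],[[0,7.9,0],[0,0,0],8.54],[[0,7.8,0],[0,0,0],8.54],[[0,0,6],[0,0,0],8.54],[[0,0,0],[1,3.5,0],8.54],[[0,0,0],[1,3.7,0],8.54],[[0,0,0],[1,3.7,1],8.54],[[0,0,0],[1,3.7,1.5],8.54],[[0,0,0],[1,3.7,2],8.54]]';python3 -m inch '[[[0,0,0],[0.6,3.7,2],8.54],[[0,0,0],[0,3.7,2],8.54],[[0,0,0],[0,3.5,2],8.54],[[0,0,0],[0,0,2],8.54],[[0,0,0],[0,0,0],8.54],[[0,0,0],[0,0,0],8.54]]'; python3 cap.py wrist w4
```

```text
time_s: 5.1
tool_pos: [0.484, 0.2269, 0.2471]
orientation: [[-1.0, 0.0, 0.006], [0.0, 1.0, 0.001], [-0.006, 0.001, -1.0]]
wrist_force: [1.5, 0.4, -0.5]
opening: 0.0854
time_s: 5.7
tool_pos: [0.476, 0.3339, 0.1648]
orientation: [[-1.0, -0.0, 0.0], [-0.0, 1.0, -0.0], [-0.0, -0.0, -1.0]]
wrist_force: [1.0, 0.4, 0.0]
opening: 0.0856
5.7 [0.476  0.3339 0.1648] [[-1.0, -0.0, 0.0], [-0.0, 1.0, -0.0], [-0.0, -0.0, -1.0]] [ 4.910e-01  1.910e-01  1.775e+00 -1.000e-03  1.175e+00 -1.080e+00]
```

View pics/w4.png

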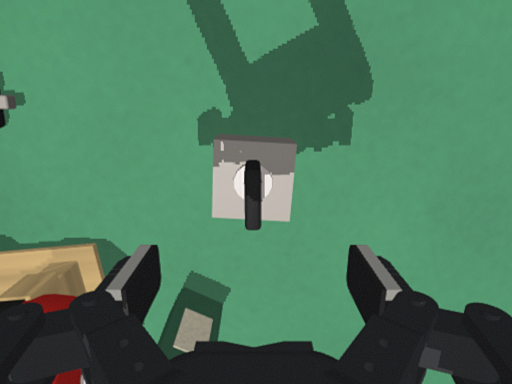

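```bash
python3 - <<'E'
from h import *
im=cv2.imread("pics/w4.png");cv2.imwrite("pics/w4z.png",cv2.resize(im[130:240,200:310],None,fx=5,fy=5,interpolation=cv2.INTER_CUBIC))
m=dict(np.load("pics/w4.npz"))
for z,p in [(.094,(253,229)),(.094,(253,177)),(.044,(253,182))]: print(z,np.round(atz(m,p,z),4))
for x in (.474,.477): print(x,proj(m,[[x+.023,.334,.094],[x-.023,.334,.094],[x-.023,.334,.054],[x,.334,.044],[x-.017,.334,.044]]).round(1).tolist())
E
```

```text
0.094 [0.4976 0.3337 0.094 ]
0.094 [0.4586 0.3336 0.094 ]
0.044 [0.4758 0.3336 0.044 ]
0.474 [[253.4, 228.2], [253.5, 166.2], [253.5, 155.6], [253.5, 180.0], [253.5, 160.5]]
0.477 [[253.4, 232.0], [253.5, 170.5], [253.5, 159.2], [253.5, 183.4], [253.5, 164.0]]
```

View pics/w4z.png

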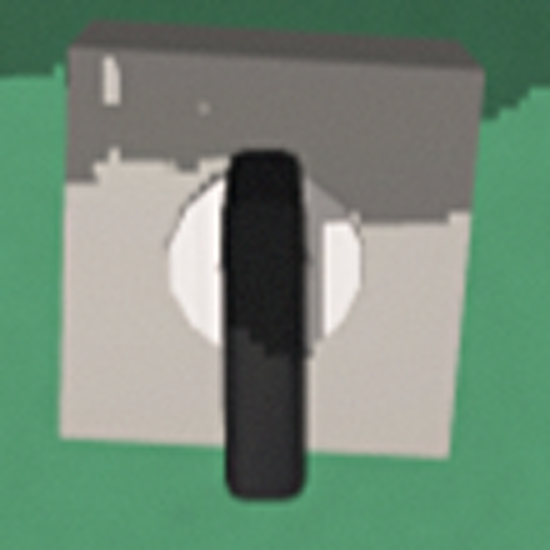

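```bash
python3 -m inch '[[[0,0,0],[0,0,2.5],8.54],[[0,0,0],[0,0,2.8],8.54],[[0,0,0],[0,0,2.8],8.54],[[0,0,0],[0,0,2],8.54],[[0,0,0],[0,0,0.8],8.54],[[0,0,0],[0,0,0],8.54],[[0,0,0],[0,0,0],5],[[0,0,0],[0,0,0],3],[[0,0,0],[0,0,0],1],[[0,0,0],[0,0,0],0.2]]' 90; python3 -m inch '[[[0,0,0],[0,0,0],0],[[0,0,0],[0,0,0],0],[[0,0,0],[0,0,0],0],[[0,0,0],[0,0,0],0]]'; python3 cap.py wrist w5
```

```text
time_s: 6.75
tool_pos: [0.4751, 0.3332, 0.0563]
orientation: [[-1.0, 0.0, 0.002], [0.0, 1.0, 0.001], [-0.002, 0.001, -1.0]]
wrist_force: [0.5, -0.3, 0.7]
opening: 0.0283
time_s: 7.15
tool_pos: [0.475, 0.3332, 0.0561]
orientation: [[-1.0, 0.0, 0.001], [0.0, 1.0, 0.001], [-0.001, 0.001, -1.0]]
wrist_force: [-0.6, -0.3, 6.0]
opening: 0.0109
7.15 [0.475  0.3332 0.0561] [[-1.0, 0.0, 0.001], [0.0, 1.0, 0.001], [-0.001, 0.001, -1.0]] [ 0.491  0.332  1.834  0.     0.975 -1.08 ]
```

View pics/w5.png

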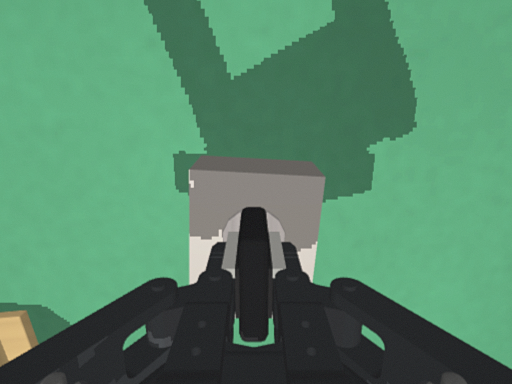

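```bash
python3 -m inch '[[[0,0,0],[0,0,-1],0],[[0,0,0],[0,0,-2],0],[[0,0,0],[0,0,-3],0],[[0,0,0],[0,0,-3.5],0],[[0,0,0],[0,0,-3.5],0],[[0,0,0],[-0.5,-2,-2.5],0],[[0,0,0],[-0.8,-3.3,-1.5],0],[[0,0,0],[-0.9,-3.6,-1],0],[[0,0,0],[-0.9,-3.6,-1],0],[[0,0,0],[-0.9,-3.6,-1],0]]';python3 -m inch '[[[0,0,0],[-0.9,-3.6,-1],0],[[0,0,0],[-0.9,-3.6,-0.5],0],[[0,0,-6],[-0.9,-3.4,0],0],[[0,-7.8,0],[-0.3,-1.9,0],0],[[0,-7.9,0],[0,0,0],0],[[0,-7.9,0],[0,0,0],0],[[0,-7.9,0],[0,0,0],0],[[0,0,0],[0,0,0],0],[[0,0,0],[0,0,0],0]]';  python3 cap.py wrist w6
```

```text
time_s: 8.2
tool_pos: [0.5138, 0.1704, 0.2551]
orientation: [[-1.0, -0.0, -0.001], [-0.0, 1.0, -0.0], [0.001, -0.0, -1.0]]
wrist_force: [0.6, -0.2, -1.1]
opening: 0.0111
time_s: 9.1
tool_pos: [0.5452, 0.0472, 0.2692]
orientation: [[-0.85, -0.104, 0.516], [-0.089, 0.995, 0.054], [-0.519, 0.0, -0.855]]
wrist_force: [0.9, 0.3, -1.3]
opening: 0.0111
9.1 [0.5452 0.0472 0.2692] [[-0.85, -0.104, 0.516], [-0.089, 0.995, 0.054], [-0.519, 0.0, -0.855]] [-0.102 -0.319  2.138  0.15   0.792 -1.854]
```

View pics/w6.png

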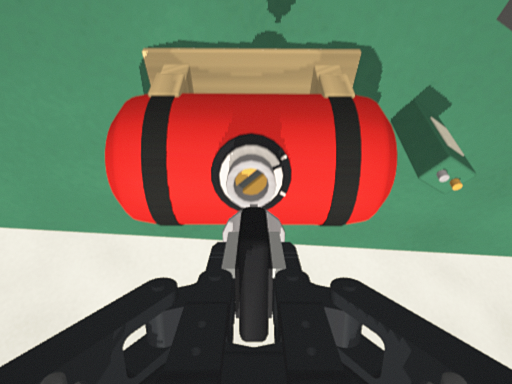

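```bash
python3 - <<'E'
from h import *
im=cv2.imread("pics/w6.png");cv2.imwrite("pics/w6z.png",cv2.resize(im[125:225,205:305],None,fx=8,fy=8,interpolation=cv2.INTER_CUBIC)[:600*800//600])
E
python3 - <<'E'
import cv2
im=cv2.imread("pics/w6.png");cv2.imwrite("pics/w6z.png",cv2.resize(im[130:215,210:295],None,fx=7,fy=7,interpolation=cv2.INTER_CUBIC))
E
```

```text
(no output)
```

View pics/w6z.png

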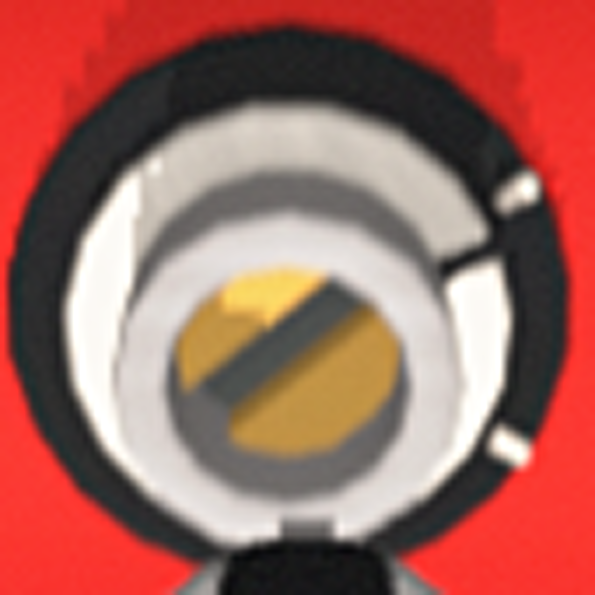

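```bash
cat > fit2.py <<'E'
from fit import *
W6=dict(np.load("pics/w6.npz"));z6=lambda x,y:(210+(x+.5)/7-.5,130+(y+.5)/7-.5)
o6=[(W6,.040,.0285,ob(z6,(118,463),(212,None))),(W6,.027,.0285,ob(z6,(167,409),(266,499))),(W6,.027,.010,ob(z6,(175,402),(None,458)))]
def go(o,lab,pr=False):
    p0=np.array([.6,.05,.17,.105,.55])
    s=least_squares(lambda q:np.r_[res(q,o),(q[3]-.105)/.005,(q[4]-.55)/.002],p0,loss="soft_l1")
    p=s.x;A=axes(p[3],p[4]);print(lab,np.round(p,4),"rim",np.round(p[:3]+A[:,2]*.0285,4),np.round(s.fun[:-2],1).tolist());return p
go(o6,"w6");go(o6+obs[:3],"w6+w3");go(o6+obs,"all")
E
python3 fit2.py
```

```text
w6 [0.6088 0.052  0.1572 0.1049 0.5501] rim [0.594  0.0505 0.1815] [-0.9, 0.3, -0.0, 0.3, -0.2, 0.5, 0.1, 0.4, -0.1, -0.8]
w6+w3 [0.6084 0.052  0.1575 0.1049 0.5501] rim [0.5936 0.0504 0.1818] [-1.0, 0.4, -0.2, 0.3, -0.1, 0.3, 0.0, 0.4, -0.1, -0.9, -0.8, 0.3, 0.3, -0.0, 0.6, -0.3, 0.4, 0.1, 0.0, -0.0, -0.2]
all [0.6055 0.0516 0.1603 0.105  0.55  ] rim [0.5906 0.05   0.1845] [-1.5, 0.7, -0.6, -0.2, 0.0, 0.1, 0.3, 0.0, 0.0, -0.7, -1.2, 0.6, -0.1, 0.2, 0.3, -0.2, 0.1, 0.3, -0.2, 0.1, -0.1, -0.5, -0.5, -0.9, -0.9, 0.4, 0.8, -0.0]
```

```bash
python3 -m inch '[[[0,0,8.5],[0,0,0],0],[[0,0,8.5],[0,0,0],0],[[0,0,8.5],[0,0,0],0],[[0,0,8.5],[0,0,0],0],[[0,0,8.5],[0,0,0],0],[[0,0,8.5],[0,0,0],0],[[0,0,1.7],[0,0,0],0],[[0,0,0],[0,0,0],0],[[0,0,0],[0,0,0],0]]'
cat > st.py <<'E'
from fit import *
import sys
from scipy.spatial.transform import Rotation as Ro
p=np.array([.607,.0518,.159]);A=axes(.105,.55);L=.0461
def st(psi=None,v=True):
    s=bot.observe();O=np.array(s["orientation"]);t=np.array(s["tool_pos"])
    k=A.T@(t+O[:,2]*L-p);x=A.T@O[:,0];ps=np.arctan2(x[1],x[0])
    print("t",round(s["time_s"],2),"key in lock mm",np.round(1000*k,1),"psi",round(float(ps),3),"tilt",round(float(np.arccos(-A[:,2]@O[:,2])),3),"F lock",np.round(A.T@np.array(s["wrist_force"]),1),"Mz",round(float(A[:,2]@np.array(s["moment"])),2),"q6",round(s["q"][5],2),"open",round(s["opening"],4))
    # corrections in tool axes
    D=A@np.column_stack([[np.cos(ps if psi is None else psi),np.sin(ps if psi is None else psi),0],[np.sin(ps if psi is None else psi),-np.cos(ps if psi is None else psi),0],[0,0,-1]])
    print(" turn deg",np.round(np.degrees(Ro.from_matrix(O.T@D).as_rotvec()),1),"lateral cm(tool)",np.round(100*O.T@(A@np.array([-k[0],-k[1],0])),2))
if __name__=="__main__": st(float(sys.argv[1]) if len(sys.argv)>1 else None)
E
python3 st.py 2.22; python3 cap.py wrist w7; python3 cap.py scene s7;python3 cap.py top t7
```

```text
time_s: 10.05
tool_pos: [0.5473, 0.0473, 0.2711]
orientation: [[-0.598, 0.61, 0.52], [0.736, 0.675, 0.055], [-0.318, 0.415, -0.852]]
wrist_force: [-0.2, -0.6, -1.1]
opening: 0.0105
t 10.05 key in lock mm [ 7.6  1.8 80.8] psi 2.224 tilt 0.0 F lock [-0.8 -0.6 -0.8] Mz 0.01 q6 -0.94 open 0.0105
 turn deg [-0.   0.   0.2] lateral cm(tool) [ 0.32 -0.71 -0.  ]
10.05 [0.5473 0.0473 0.2711] [[-0.598, 0.61, 0.52], [0.736, 0.675, 0.055], [-0.318, 0.415, -0.852]] [-0.102 -0.318  2.135  0.151  0.79  -0.937]
10.1 [0.547  0.0473 0.2709] [[-0.598, 0.61, 0.52], [0.736, 0.675, 0.055], [-0.318, 0.415, -0.853]] [-0.102 -0.318  2.136  0.151  0.79  -0.936]
10.15 [0.5468 0.0473 0.2706] [[-0.598, 0.61, 0.52], [0.736, 0.675, 0.055], [-0.317, 0.415, -0.853]] [-0.102 -0.319  2.136  0.151  0.79  -0.936]
```

View pics/w7.png

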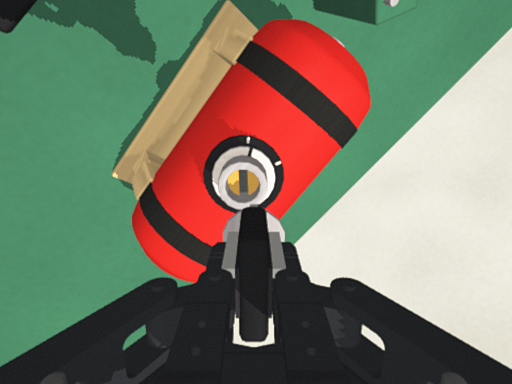

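View pics/s7.png

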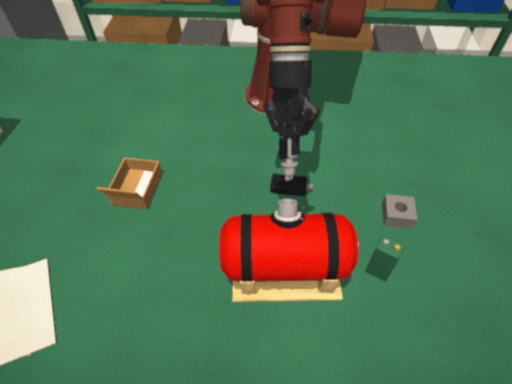

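```bash
python3 -m inch '[[[0,0,0.2],[0.16,-0.35,1],0],[[0,0,0],[0.16,-0.36,1.5],0],[[0,0,0],[0,0,1],0],[[0,0,0],[0,0,0.4],0],[[0,0,0],[0,0,0],0],[[0,0,0],[0,0,0],0]]';python3 st.py 2.22; python3 cap.py wrist w8; python3 cap.py scene s8;python3 cap.py top t8; python3 - <<'E'
import cv2
w=cv2.imread("pics/w8.png")[120:220,200:300];a=cv2.imread("pics/s8.png")[165:235,255:325];b=cv2.imread("pics/t8.png")[125:195,195:265]
r=lambda i:cv2.resize(i,(390,390),interpolation=cv2.INTER_CUBIC)
cv2.imwrite("pics/z8.png",cv2.hconcat([r(a),r(b)]));cv2.imwrite("pics/w8z.png",cv2.resize(w,(500,500),interpolation=cv2.INTER_CUBIC))
E
```

```text
time_s: 10.8
tool_pos: [0.5607, 0.047, 0.2334]
orientation: [[-0.595, 0.613, 0.52], [0.739, 0.671, 0.055], [-0.315, 0.417, -0.852]]
wrist_force: [-0.1, -0.1, -1.2]
opening: 0.0108
t 10.8 key in lock mm [-0.8  0.1 41.6] psi 2.218 tilt 0.0 F lock [-0.7 -0.1 -1. ] Mz 0.01 q6 -0.95 open 0.0108
 turn deg [ 0.   0.  -0.1] lateral cm(tool) [-0.05  0.06  0.  ]
10.8 [0.5607 0.047  0.2334] [[-0.595, 0.613, 0.52], [0.739, 0.671, 0.055], [-0.315, 0.417, -0.852]] [-0.099 -0.241  2.15   0.165  0.699 -0.949]
10.85 [0.5608 0.047  0.2337] [[-0.595, 0.613, 0.521], [0.739, 0.671, 0.054], [-0.316, 0.417, -0.852]] [-0.099 -0.241  2.149  0.165  0.699 -0.949]
10.9 [0.5608 0.047  0.2339] [[-0.594, 0.613, 0.521], [0.739, 0.671, 0.054], [-0.316, 0.417, -0.852]] [-0.099 -0.242  2.149  0.165  0.699 -0.949]
```

View pics/z8.png

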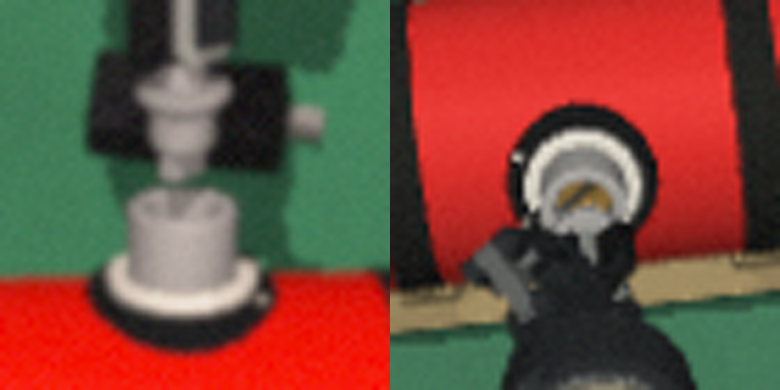

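View pics/w8z.png

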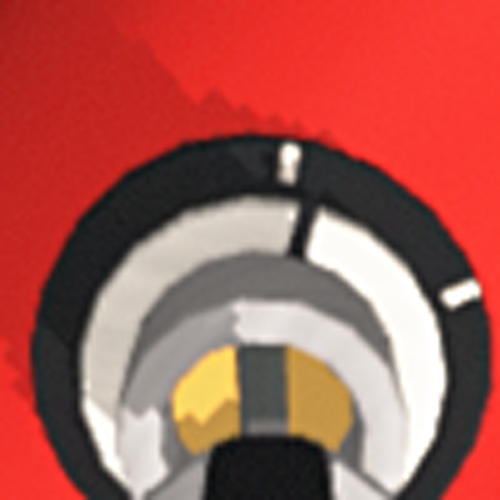

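```bash
python3 -m inch '[[[0,0,0],[-0.05,0.05,0.5],0],[[0,0,0],[0,0,0.5],0],[[0,0,0],[0,0,0.5],0],[[0,0,0],[0,0,0.3],0],[[0,0,0],[0,0,0],0],[[0,0,0],[0,0,0],0]]';python3 st.py 2.22
```

```text
time_s: 11.55
tool_pos: [0.5703, 0.048, 0.2178]
orientation: [[-0.595, 0.614, 0.519], [0.74, 0.671, 0.055], [-0.315, 0.416, -0.853]]
wrist_force: [0.4, -0.3, -2.1]
opening: 0.0107
t 11.55 key in lock mm [-0.8  0.  23.3] psi 2.218 tilt 0.001 F lock [-0.8 -0.4 -2. ] Mz -0.01 q6 -0.95 open 0.0107
 turn deg [-0.  -0.  -0.1] lateral cm(tool) [-0.05  0.06 -0.  ]
```

```bash
python3 -m inch '[[[0,0,0],[0,0,0.3],0],[[0,0,0],[0,0,0.3],0],[[0,0,0],[0,0,0.2],0],[[0,0,0],[0,0,0],0],[[0,0,0],[0,0,0],0]]';python3 st.py 2.22
```

```text
time_s: 12.05
tool_pos: [0.5745, 0.0484, 0.2112]
orientation: [[-0.595, 0.613, 0.519], [0.74, 0.671, 0.055], [-0.315, 0.417, -0.853]]
wrist_force: [0.1, -0.2, -1.8]
opening: 0.0111
t 12.05 key in lock mm [-0.6 -0.  15.5] psi 2.218 tilt 0.0 F lock [-0.9 -0.3 -1.5] Mz 0.04 q6 -0.95 open 0.0111
 turn deg [-0.  -0.  -0.1] lateral cm(tool) [-0.04  0.05 -0.  ]
```

```bash
python3 -m inch '[[[0,0,0],[0,0,0.2],0],[[0,0,0],[0,0,0.2],0],[[0,0,0],[0,0,0.1],0],[[0,0,0],[0,0,0],0],[[0,0,0],[0,0,0],0]]';python3 st.py 2.22;python3 -m inch '[[[0,0,0],[0,0,0.2],0],[[0,0,0],[0,0,0.1],0],[[0,0,0],[0,0,0],0],[[0,0,0],[0,0,0],0]]';python3 st.py 2.22
```

```text
time_s: 12.55
tool_pos: [0.5771, 0.0487, 0.2069]
orientation: [[-0.595, 0.613, 0.52], [0.74, 0.671, 0.055], [-0.315, 0.417, -0.853]]
wrist_force: [0.3, 0.5, -2.1]
opening: 0.0109
t 12.55 key in lock mm [-0.6 -0.  10.5] psi 2.218 tilt 0.0 F lock [-0.8  0.4 -2. ] Mz -0.08 q6 -0.95 open 0.0109
 turn deg [-0.  -0.  -0.1] lateral cm(tool) [-0.03  0.05 -0.  ]
time_s: 12.95
tool_pos: [0.5787, 0.0488, 0.2044]
orientation: [[-0.595, 0.613, 0.519], [0.74, 0.671, 0.055], [-0.315, 0.417, -0.853]]
wrist_force: [-0.5, 0.3, -2.0]
opening: 0.011
t 12.95 key in lock mm [-0.6 -0.   7.5] psi 2.218 tilt 0.0 F lock [-1.4  0.4 -1.4] Mz -0.06 q6 -0.96 open 0.011
 turn deg [-0.  -0.  -0.1] lateral cm(tool) [-0.04  0.05 -0.  ]
```

Either the face is slightly lower than estimated, or the blade has started dropping into the slot. I'll continue in small steps.

```bash
for i in 1; do python3 -m inch '[[[0,0,0],[0,0,0.1],0],[[0,0,0],[0,0,0.1],0],[[0,0,0],[0,0,0.1],0],[[0,0,0],[0,0,0],0]]';done;python3 st.py 2.22;python3 -m inch '[[[0,0,0],[0,0,0.1],0],[[0,0,0],[0,0,0.1],0],[[0,0,0],[0,0,0.0],0]]';python3 st.py 2.22
```

```text
time_s: 13.35
tool_pos: [0.5803, 0.049, 0.2018]
orientation: [[-0.595, 0.613, 0.52], [0.74, 0.671, 0.055], [-0.315, 0.417, -0.853]]
wrist_force: [-0.5, 0.2, -2.2]
opening: 0.0112
t 13.35 key in lock mm [-0.6 -0.   4.4] psi 2.218 tilt 0.0 F lock [-1.6  0.3 -1.6] Mz 0.03 q6 -0.96 open 0.0112
 turn deg [-0.  -0.  -0.1] lateral cm(tool) [-0.03  0.05 -0.  ]
time_s: 13.65
tool_pos: [0.5813, 0.0491, 0.2001]
orientation: [[-0.595, 0.613, 0.52], [0.74, 0.671, 0.055], [-0.315, 0.417, -0.853]]
wrist_force: [0.8, -1.1, -2.1]
opening: 0.0111
t 13.65 key in lock mm [-0.6 -0.   2.4] psi 2.218 tilt 0.0 F lock [-0.6 -1.2 -2.2] Mz -0.02 q6 -0.96 open 0.0111
 turn deg [-0.  -0.  -0.1] lateral cm(tool) [-0.03  0.05 -0.  ]
```

```bash
python3 -m inch '[[[0,0,0],[0,0,0.1],0],[[0,0,0],[0,0,0.1],0],[[0,0,0],[0,0,0.0],0]]';python3 st.py 2.22;python3 -m inch '[[[0,0,0],[0,0,0.1],0],[[0,0,0],[0,0,0.1],0],[[0,0,0],[0,0,0.0],0]]';python3 st.py 2.22
```

```text
time_s: 13.95
tool_pos: [0.5822, 0.0492, 0.1989]
orientation: [[-0.595, 0.613, 0.519], [0.739, 0.671, 0.055], [-0.315, 0.416, -0.853]]
wrist_force: [-5.0, -1.7, 2.6]
opening: 0.0109
t 13.95 key in lock mm [-0.5  0.   0.9] psi 2.218 tilt 0.001 F lock [-3.  -1.2  4.9] Mz -0.0 q6 -0.96 open 0.0109
 turn deg [-0.  -0.  -0.1] lateral cm(tool) [-0.03  0.04 -0.  ]
time_s: 14.25
tool_pos: [0.5825, 0.0492, 0.1987]
orientation: [[-0.597, 0.613, 0.518], [0.738, 0.672, 0.055], [-0.315, 0.415, -0.854]]
wrist_force: [-19.8, -3.0, 16.6]
opening: 0.0108
t 14.25 key in lock mm [-0.3  0.   0.6] psi 2.22 tilt 0.002 F lock [-8.3 -0.9 24.6] Mz -0.05 q6 -0.96 open 0.0108
 turn deg [-0.1 -0.1 -0. ] lateral cm(tool) [-0.02  0.03 -0.  ]
```

```bash
python3 -m inch '[[[0,0,0],[0,0,-0.15],0],[[0,0,0],[0,0,0],0],[[0,0,0],[0,0,0],0]]';python3 st.py 2.22; python3 cap.py scene s9;python3 cap.py wrist w9; python3 - <<'E'
import cv2
a=cv2.imread("pics/s9.png")[165:235,255:325];w=cv2.imread("pics/w9.png")[110:230,180:300]
r=lambda i:cv2.resize(i,(390,390),interpolation=cv2.INTER_CUBIC)
cv2.imwrite("pics/z9.png",cv2.hconcat([r(a),r(w)]))
E
```

```text
time_s: 14.55
tool_pos: [0.5823, 0.0492, 0.1988]
orientation: [[-0.595, 0.613, 0.519], [0.739, 0.671, 0.055], [-0.315, 0.416, -0.853]]
wrist_force: [-9.9, -1.0, 6.4]
opening: 0.0108
t 14.55 key in lock mm [-0.4 -0.   0.9] psi 2.219 tilt 0.001 F lock [-5.1  0.  10.6] Mz -0.0 q6 -0.96 open 0.0108
 turn deg [-0.  -0.  -0.1] lateral cm(tool) [-0.02  0.03 -0.  ]
14.55 [0.5823 0.0492 0.1988] [[-0.595, 0.613, 0.519], [0.739, 0.671, 0.055], [-0.315, 0.416, -0.853]] [-0.089 -0.139  2.135  0.175  0.612 -0.958]
14.6 [0.5822 0.0492 0.1988] [[-0.595, 0.613, 0.519], [0.739, 0.671, 0.055], [-0.315, 0.416, -0.853]] [-0.089 -0.139  2.135  0.175  0.612 -0.958]
```

View pics/z9.png

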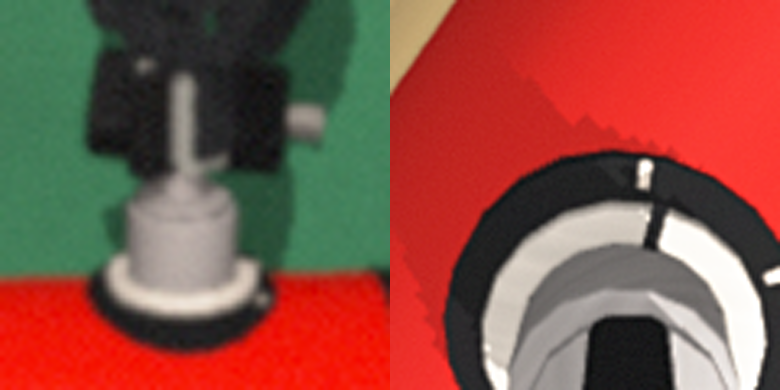

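```bash
python3 -m inch '[[[0,0,5],[0,0,0],0],[[0,0,6],[0,0,0],0],[[0,0,6],[0,0,0],0],[[0,0,6],[0,0,0],0],[[0,0,6],[0,0,0],0],[[0,0,0],[0,0,0],0]]';python3 st.py;python3 -m inch '[[[0,0,6],[0,0,0],0],[[0,0,6],[0,0,0],0],[[0,0,6],[0,0,0],0],[[0,0,6],[0,0,0],0],[[0,0,0],[0,0,0],0],[[0,0,0],[0,0,0],0]]';python3 st.py
```

```text
time_s: 15.25
tool_pos: [0.5817, 0.0489, 0.1984]
orientation: [[-0.223, 0.826, 0.518], [0.972, 0.228, 0.054], [-0.073, 0.515, -0.854]]
wrist_force: [-11.3, -3.3, 7.7]
opening: 0.0109
t 15.25 key in lock mm [-1.2 -0.2  0.8] psi 1.711 tilt 0.003 F lock [-5.8 -2.1 12.6] Mz -0.03 q6 -0.45 open 0.0109
 turn deg [-0.2  0.  -0. ] lateral cm(tool) [ 0.01  0.12 -0.  ]
time_s: 15.85
tool_pos: [0.5816, 0.0489, 0.1984]
orientation: [[0.131, 0.846, 0.517], [0.981, -0.185, 0.054], [0.142, 0.501, -0.854]]
wrist_force: [-11.4, -2.6, 7.6]
opening: 0.0108
t 15.85 key in lock mm [-1.4 -0.2  0.8] psi 1.294 tilt 0.003 F lock [-5.9 -1.4 12.6] Mz 0.06 q6 -0.03 open 0.0108
 turn deg [-0.2  0.1 -0. ] lateral cm(tool) [ 0.06  0.13 -0.  ]
```

```bash
python3 -m inch '[[[0,0,6],[0,0,0],0],[[0,0,6],[0,0,0],0],[[0,0,6],[0,0,0],0],[[0,0,6],[0,0,0],0],[[0,0,0],[0,0,0],0],[[0,0,0],[0,0,0],0]]';python3 st.py; python3 cap.py wrist w10
```

```text
time_s: 16.45
tool_pos: [0.5815, 0.0489, 0.1983]
orientation: [[0.464, 0.719, 0.517], [0.821, -0.568, 0.054], [0.333, 0.4, -0.854]]
wrist_force: [-12.6, -2.8, 8.4]
opening: 0.011
t 16.45 key in lock mm [-1.4 -0.2  0.8] psi 0.876 tilt 0.003 F lock [-6.5 -1.4 13.8] Mz 0.05 q6 0.39 open 0.011
 turn deg [-0.1  0.1 -0. ] lateral cm(tool) [ 0.11  0.1  -0.  ]
16.45 [0.5815 0.0489 0.1983] [[0.464, 0.719, 0.517], [0.821, -0.568, 0.054], [0.333, 0.4, -0.854]] [-0.089 -0.139  2.136  0.174  0.614  0.386]
```

View pics/w10.png

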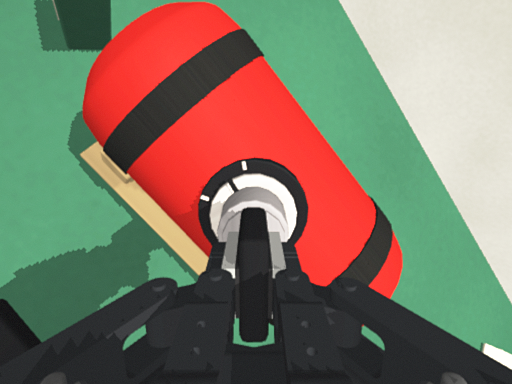

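```bash
python3 -m inch '[[[0,0,6],[0,0,0],0],[[0,0,6],[0,0,0],0],[[0,0,4],[0,0,0],0],[[0,0,0],[0,0,0],0],[[0,0,0],[0,0,0],0]]';python3 st.py; python3 cap.py wrist w11; python3 - <<'E'
import cv2
w=cv2.imread("pics/w11.png")[140:240,190:320]
cv2.imwrite("pics/w11z.png",cv2.resize(w,None,fx=5,fy=5,interpolation=cv2.INTER_CUBIC))
E
```

```text
time_s: 17.0
tool_pos: [0.5815, 0.0489, 0.1984]
orientation: [[0.644, 0.564, 0.517], [0.633, -0.773, 0.054], [0.43, 0.292, -0.854]]
wrist_force: [-12.0, -3.2, 8.8]
opening: 0.0109
t 17.0 key in lock mm [-1.4 -0.2  0.8] psi 0.596 tilt 0.003 F lock [-5.8 -1.9 14. ] Mz 0.07 q6 0.67 open 0.0109
 turn deg [-0.1  0.2 -0. ] lateral cm(tool) [ 0.13  0.06 -0.  ]
17.0 [0.5815 0.0489 0.1984] [[0.644, 0.564, 0.517], [0.633, -0.773, 0.054], [0.43, 0.292, -0.854]] [-0.089 -0.14   2.136  0.174  0.614  0.665]
```

View pics/w11z.png

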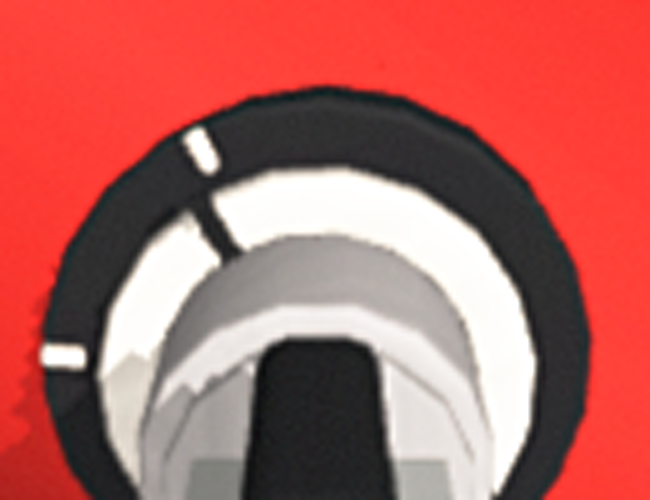

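```bash
python3 -m inch '[[[0,0,4],[0,0,0],0],[[0,0,2],[0,0,0],0],[[0,0,0],[0,0,0],0],[[0,0,0],[0,0,0],0]]';python3 st.py; python3 cap.py wrist w12; python3 - <<'E'
import cv2
w=cv2.imread("pics/w12.png")[140:240,190:320]
cv2.imwrite("pics/w12z.png",cv2.resize(w,None,fx=5,fy=5,interpolation=cv2.INTER_CUBIC))
from fit import *
p=np.array([.606,.0516,.160]);A=axes(.105,.55)
def ang(f,x,y,z):
    m=dict(np.load(f));c,d=ray(m,(190+x/5,140+y/5));n=A[:,2];X=A.T@(c+d*((p+n*z-c)@n)/(d@n)-p);return round(float(np.arctan2(X[1],X[0])),3),np.round(1000*X,1)
for z in(-.005,0,): print(z,[ang("pics/w11.npz",x,y,z) for x,y in((201,148),(63,355),(195,207),(232,255))])
E
```

```text
time_s: 17.45
tool_pos: [0.5815, 0.0489, 0.1983]
orientation: [[0.699, 0.494, 0.517], [0.549, -0.834, 0.054], [0.458, 0.246, -0.854]]
wrist_force: [-11.7, -2.9, 7.8]
opening: 0.0109
t 17.45 key in lock mm [-1.4 -0.2  0.8] psi 0.492 tilt 0.003 F lock [-6.1 -1.6 12.9] Mz 0.18 q6 0.77 open 0.0109
 turn deg [-0.1  0.2 -0. ] lateral cm(tool) [ 0.14  0.05 -0.  ]
17.45 [0.5815 0.0489 0.1983] [[0.699, 0.494, 0.517], [0.549, -0.834, 0.054], [0.458, 0.246, -0.854]] [-0.089 -0.139  2.136  0.174  0.614  0.77 ]
-0.005 [(1.057, array([15.6, 27.7, -5. ])), (2.135, array([-17.4,  27.5,  -5. ])), (1.22, array([ 8.8, 24.2, -5. ])), (1.218, array([ 6.2, 16.9, -5. ]))]
0 [(1.03, array([16.8, 28. , -0. ])), (2.074, array([-15.3,  27.8,   0. ])), (1.177, array([10.2, 24.6,  0. ])), (1.159, array([ 7.6, 17.5,  0. ]))]
```

View pics/w12z.png

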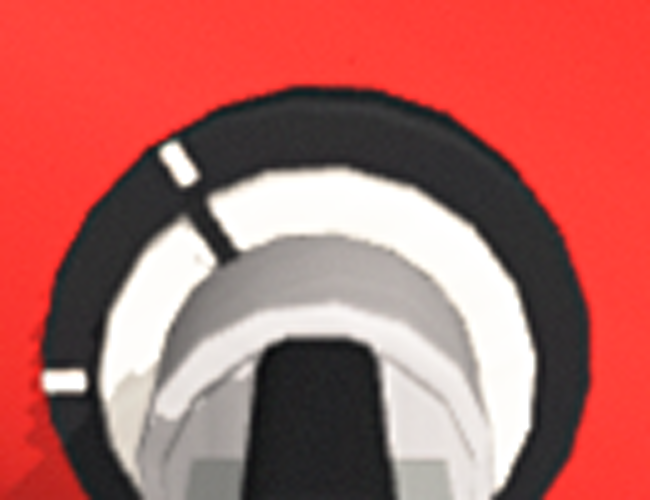

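```bash
python3 -m inch '[[[0,0,2],[0,0,0],0],[[0,0,2],[0,0,0],0],[[0,0,0],[0,0,0],0],[[0,0,0],[0,0,0],0]]';python3 st.py; python3 cap.py wrist w13; python3 - <<'E'
import cv2
w=cv2.imread("pics/w13.png")[140:240,190:320]
cv2.imwrite("pics/w13z.png",cv2.resize(w,None,fx=5,fy=5,interpolation=cv2.INTER_CUBIC))
E
```

```text
time_s: 17.9
tool_pos: [0.5816, 0.049, 0.1983]
orientation: [[0.731, 0.444, 0.517], [0.49, -0.87, 0.054], [0.474, 0.214, -0.854]]
wrist_force: [-11.5, -2.9, 7.3]
opening: 0.0108
t 17.9 key in lock mm [-1.4 -0.2  0.8] psi 0.424 tilt 0.003 F lock [-6.2 -1.7 12.4] Mz 0.44 q6 0.84 open 0.0108
 turn deg [-0.   0.2 -0. ] lateral cm(tool) [ 0.14  0.04 -0.  ]
17.9 [0.5816 0.049  0.1983] [[0.731, 0.444, 0.517], [0.49, -0.87, 0.054], [0.474, 0.214, -0.854]] [-0.089 -0.139  2.136  0.174  0.614  0.839]
```

View pics/w13z.png

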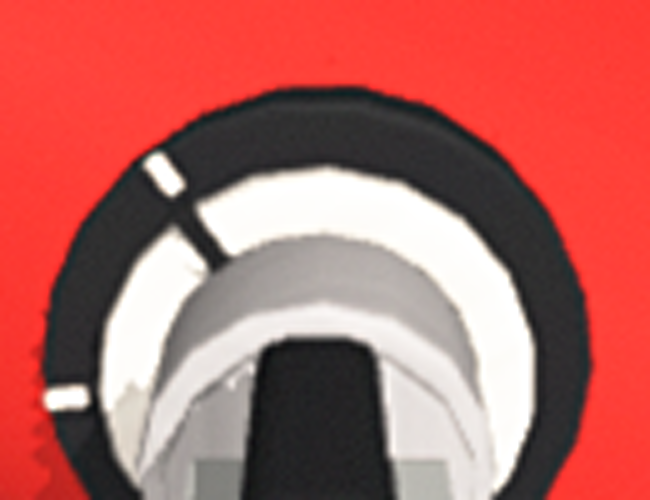

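```bash
python3 -m inch '[[[0,0,-2.5],[0,0,0],0],[[0,0,-2.5],[0,0,0],0],[[0,0,0],[0,0,0],0]]';python3 st.py; python3 -m inch '[[[0,0,0],[0,0,0],0.8],[[0,0,0],[0,0,0],1.2],[[0,0,0],[0,0,0],2],[[0,0,0],[0,0,0],3.5],[[0,0,0],[0,0,0],3.5],[[0,0,0],[0,0,0],3.5],[[0,0,0],[0,0,0],3.5]]' 20;python3 st.py; python3 cap.py wrist w14
```

```text
time_s: 18.25
tool_pos: [0.5816, 0.049, 0.1984]
orientation: [[0.69, 0.506, 0.517], [0.563, -0.824, 0.054], [0.454, 0.254, -0.854]]
wrist_force: [-11.3, -2.8, 7.8]
opening: 0.011
t 18.25 key in lock mm [-1.3 -0.1  0.8] psi 0.51 tilt 0.003 F lock [-5.8 -1.6 12.7] Mz 0.13 q6 0.75 open 0.011
 turn deg [-0.1  0.2 -0. ] lateral cm(tool) [ 0.12  0.05 -0.  ]
time_s: 18.95
tool_pos: [0.5827, 0.0493, 0.1981]
orientation: [[0.69, 0.504, 0.52], [0.561, -0.826, 0.055], [0.457, 0.254, -0.853]]
wrist_force: [0.5, 0.0, -0.4]
opening: 0.0349
t 18.95 key in lock mm [-0.4  0.  -0.1] psi 0.508 tilt 0.0 F lock [ 0.2 -0.  -0.6] Mz 0.02 q6 0.75 open 0.0349
 turn deg [0. 0. 0.] lateral cm(tool) [0.03 0.02 0.  ]
18.95 [0.5827 0.0493 0.1981] [[0.69, 0.504, 0.52], [0.561, -0.826, 0.055], [0.457, 0.254, -0.853]] [-0.088 -0.137  2.135  0.176  0.609  0.753]
```

View pics/w14.png

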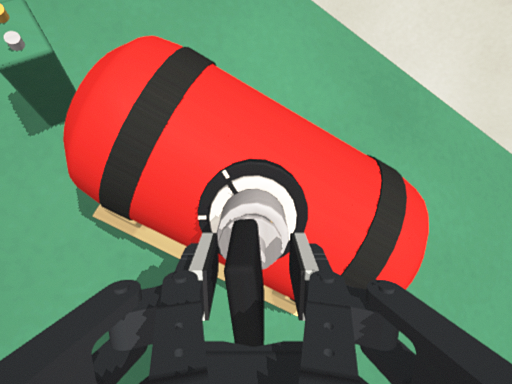

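```bash
python3 -m inch '[[[0,0,0],[0,0,-0.5],3.5],[[0,0,0],[0,0,-1],3.5],[[0,0,0],[0,0,-2],3.5],[[0,0,0],[0,0,-2.5],3.5],[[0,0,0],[0,0,-2.5],3.5],[[0,0,0],[0,0,-2],3.5],[[0,0,0],[0,0,0],3.5],[[0,0,0],[0,0,0],3.5]]';python3 st.py; python3 cap.py wrist w15; python3 cap.py scene s15; python3 - <<'E'
import cv2
a=cv2.imread("pics/s15.png")[165:235,255:325];w=cv2.imread("pics/w15.png")[110:270,160:320]
r=lambda i:cv2.resize(i,(390,390),interpolation=cv2.INTER_CUBIC)
cv2.imwrite("pics/z15.png",cv2.hconcat([r(a),r(w)]))
E
```

```text
time_s: 19.8
tool_pos: [0.5281, 0.0434, 0.2884]
orientation: [[0.689, 0.503, 0.521], [0.561, -0.826, 0.054], [0.458, 0.255, -0.852]]
wrist_force: [0.3, -0.3, -0.6]
opening: 0.0348
t 19.8 key in lock mm [ 1.000e-01 -1.000e-01  1.057e+02] psi 0.508 tilt 0.002 F lock [-0.  -0.4 -0.6] Mz -0.04 q6 0.77 open 0.0348
 turn deg [ 0.1 -0.1 -0. ] lateral cm(tool) [-0.01 -0.01 -0.  ]
19.8 [0.5281 0.0434 0.2884] [[0.689, 0.503, 0.521], [0.561, -0.826, 0.054], [0.458, 0.255, -0.852]] [-0.117 -0.388  2.152  0.155  0.843  0.769]
19.85 [0.5277 0.0435 0.2871] [[0.69, 0.504, 0.519], [0.561, -0.826, 0.055], [0.456, 0.254, -0.853]] [-0.117 -0.386  2.153  0.155  0.843  0.769]
```

View pics/z15.png

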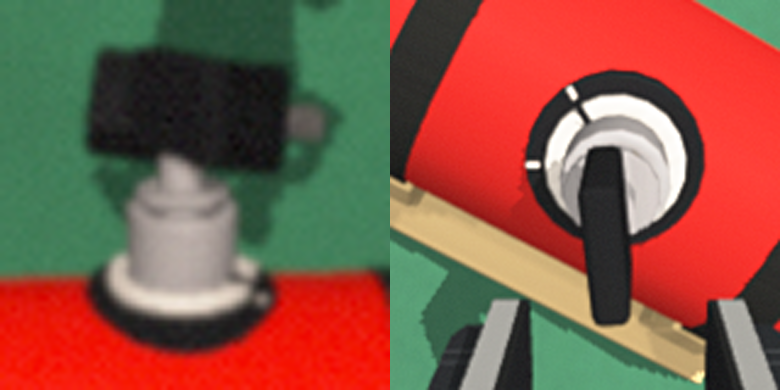

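View pics/s15.png

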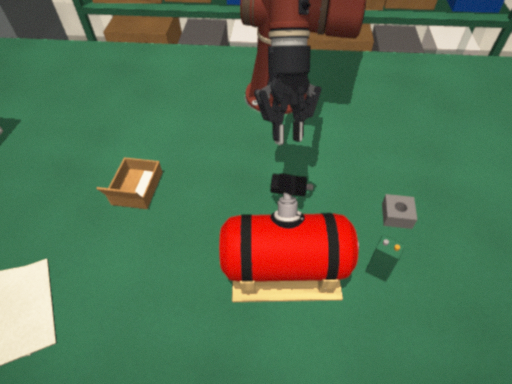

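```bash
python3 cap.py top t15; python3 - <<'E'
import cv2,numpy as np
from fit import *
p=np.array([.606,.0516,.160]);A=axes(.105,.55)
r=lambda i,k:cv2.resize(i,None,fx=k,fy=k,interpolation=cv2.INTER_CUBIC)
a=cv2.imread("pics/s15.png");w=cv2.imread("pics/w15.png");b=cv2.imread("pics/s9.png");t=cv2.imread("pics/t15.png")
S=bot.camera_model("scene");T=bot.camera_model("top");Wm=dict(np.load("pics/w15.npz"))
th=np.linspace(0,2*np.pi,61)
def draw(im,m,x0,y0,n,k,ov):
    o=r(im[y0:y0+n,x0:x0+n],k)
    if ov:
        ps=.51
        ex=np.array([np.cos(ps),np.sin(ps),0]);ey=np.array([-np.sin(ps),np.cos(ps),0])
        cur=[]
        for d,z in((.034,.034),(.04,.0285)): cur.append(np.array([d/2*np.cos(th),d/2*np.sin(th),0*th+z]).T)
        c=[(-1,-1),(1,-1),(1,1),(-1,1),(-1,-1)]
        for z in(.044,.084): cur.append(np.array([ex*.023*i+ey*.006*j+np.array([0,0,z]) for i,j in c]))
        for q in cur:
            uv=(proj(m,p+q@A.T)-[x0,y0]+.5)*k-.5
            cv2.polylines(o,[np.round(uv).astype(int).reshape(-1,1,2)],False,(0,255,255),1)
    return o
cv2.imwrite("pics/v1.png",cv2.hconcat([draw(a,S,262,170,50,8,0),draw(a,S,262,170,50,8,1)]))
cv2.imwrite("pics/v2.png",cv2.hconcat([draw(w,Wm,190,130,120,3.3,0),draw(w,Wm,190,130,120,3.3,1)]))
cv2.imwrite("pics/v3.png",cv2.hconcat([draw(t,T,205,140,50,8,0),draw(t,T,205,140,50,8,1)]))
E
```

```text
19.9 [0.5276 0.0435 0.2863] [[0.691, 0.504, 0.518], [0.561, -0.826, 0.055], [0.455, 0.253, -0.854]] [-0.117 -0.385  2.153  0.155  0.843  0.769]
```

View pics/v1.png

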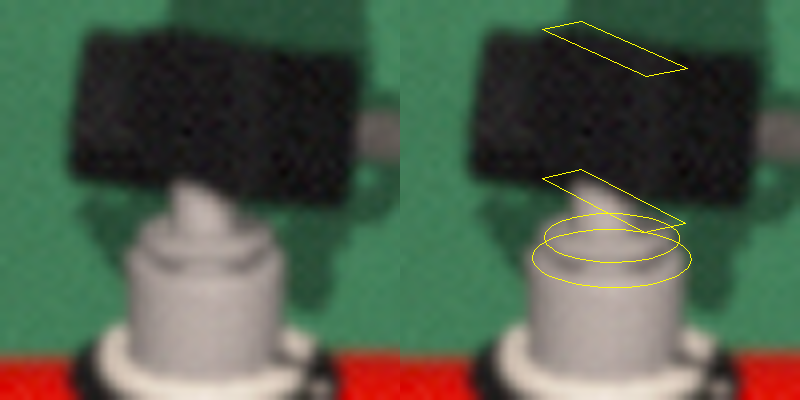

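View pics/v2.png

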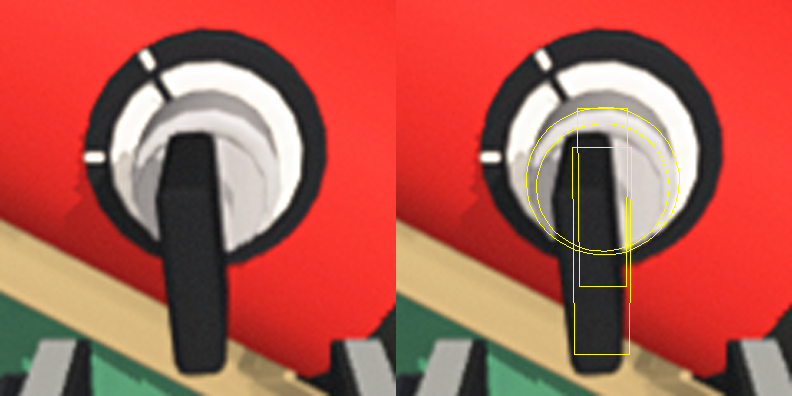

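View pics/v3.png

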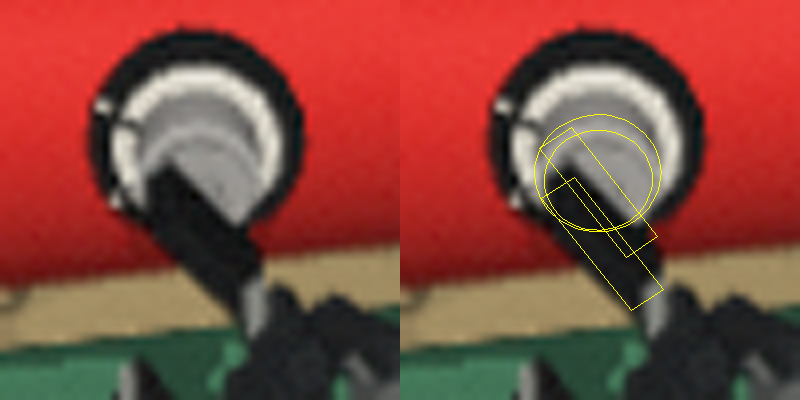

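```bash
python3 -m inch '[[[0,-7.5,0],[1.5,0,0],3.5],[[0,-7.5,0],[1.5,0,0],3.5],[[0,-7.5,0],[1.5,0,0],3.5],[[0,-7.5,0],[1.5,0,0],3.5],[[0,0,0],[0,0,0],3.5],[[0,0,0],[0,0,0],3.5]]'; python3 cap.py wrist w16; python3 - <<'E'
import cv2
w=cv2.imread("pics/w16.png")[100:250,160:360]
cv2.imwrite("pics/w16z.png",cv2.resize(w,None,fx=4,fy=4,interpolation=cv2.INTER_CUBIC))
E
```

```text
time_s: 20.55
tool_pos: [0.5743, 0.0775, 0.3009]
orientation: [[0.857, 0.506, 0.1], [0.515, -0.825, -0.234], [-0.036, 0.252, -0.967]]
wrist_force: [-0.8, -0.5, -0.1]
opening: 0.0351
20.55 [0.5743 0.0775 0.3009] [[0.857, 0.506, 0.1], [0.515, -0.825, -0.234], [-0.036, 0.252, -0.967]] [ 0.142  0.043  1.694 -0.255  1.343  1.218]
```

View pics/w16z.png

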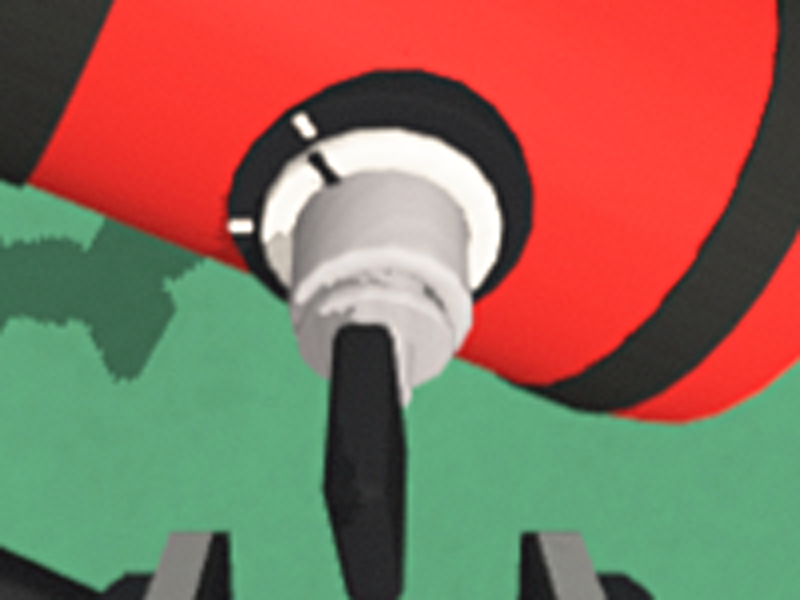

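```bash
cat > ov.py <<'E'
from fit import *
from scipy.spatial.transform import Rotation as Ro
A=axes(.105,.55);m=dict(np.load("pics/w16.npz"));im=cv2.imread("pics/w16.png")
x0,y0,n,k=215,130,90,4.4
th=np.linspace(0,2*np.pi,73)
# shift p so the rim matches L,R,T
o=[(m,.04,.0285,[160+290/4,160+473/4,100+247/4,None])]
p0=np.array([.606,.0516,.160])
s=least_squares(lambda q:np.r_[res(np.r_[q,.105,.55],o),(q-p0)/.002],p0);p=s.x;print(p-p0,s.fun)
def draw(tilt,az,dz,psi=.51):
    ob_=cv2.resize(im[y0:y0+n,x0:x0+n],None,fx=k,fy=k,interpolation=cv2.INTER_CUBIC)
    R=Ro.from_rotvec(tilt*np.array([-np.sin(az),np.cos(az),0])).as_matrix() # top leans toward az
    circ=lambda d,z:np.array([d/2*np.cos(th),d/2*np.sin(th),0*th+z]).T
    ex=np.array([np.cos(psi),np.sin(psi),0]);ey=np.array([-np.sin(psi),np.cos(psi),0]);c=[(-1,-1),(1,-1),(1,1),(-1,1),(-1,-1)]
    key=[circ(.034,.030),circ(.034,.034)]+[np.array([ex*.023*i+ey*.006*j+np.array([0,0,.084]) for i,j in c])]
    key=[(R@(q-[0,0,.01]).T).T+[0,0,.01+dz] for q in key]
    for col,qs in(((255,0,0),[circ(.04,.0285)]),((0,255,255),key)):
        for q in qs:
            uv=(proj(m,p+q@A.T)-[x0,y0]+.5)*k-.5
            cv2.polylines(ob_,[np.round(uv).astype(int).reshape(-1,1,2)],False,col,1)
    return ob_
import sys
v=[float(x) for x in sys.argv[1:]]
cv2.imwrite("pics/ov.png",cv2.hconcat([draw(*v[:3]),draw(*v[3:6])]))
E
python3 ov.py 0 0 0 0.1 3.14 0
```

```text
[ 0.00048902 -0.00061049 -0.00016723] [-0.55580386  0.40411915  0.04185682  0.2445105  -0.3052446  -0.08361655]
```

View pics/ov.png

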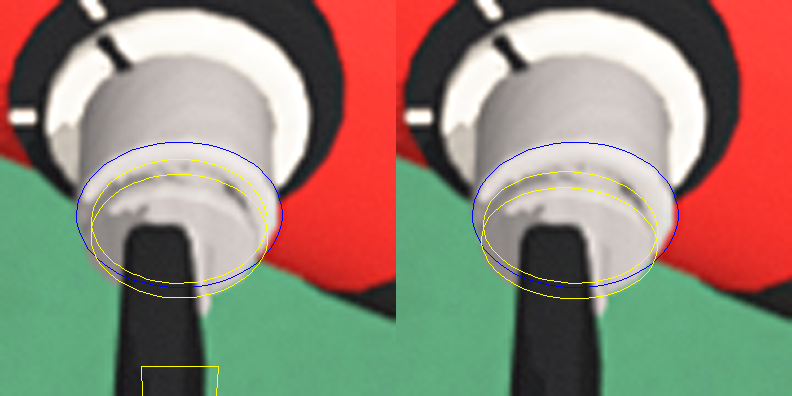

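```bash
python3 - <<'E'
from workcell import bot
print(bot.sign_off())
E
```

```text
the job is handed in; nothing more can be done
None
```

The key is home in the lock, turned clockwise to the second mark and released. I handed the job in at about 20.6 s of the 61 s allowed. No verdict was reported.

**What I did:** I took the key out of the holder and lined the blade up with the slot I could see in the wrist picture. It went into the collar and dropped onto the slot floor without any searching. I then turned it clockwise to the end stop, where the turning moment rose to 0.44 N m. After easing the moment off, I opened the fingers and backed away.

**Last checks:**
- **Dial:** the pointer stands at the second mark in the wrist pictures.
- **Seating:** the flange sits just above the collar rim in the scene and wrist pictures, as it should when home. The model overlay fits to about 1–2 mm.
- **Contact:** the wrist force is near zero, so the robot is touching nothing.
- **Bystanders:** the carton, adapter and battery look unmoved.

**What disagreed:**
- **Key tilt:** once released, the key leans about 0.1 rad downhill in the collar's play. That is inside the 0.2 rad limit, but it is not straight.
- **Lock position:** the wrist and fixed cameras differed by about 3–4 mm on the lock's position along its axis. The contact with the slot floor fell close to my in-between estimate.

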